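Switch on the edge burnisher under its safety guard

TASK

Switch on the bench burnisher: lift the red safety guard on its switch box by the yellow lip and swing it back open, push the steel toggle underneath fully over towards the guard's hinge, then tip the guard forward again so that it is shut over the toggle. Leave the bottle, the wooden pot and the brush where they are.

Things in the scene. Friction and masses are not known exactly. Their poses are not given: they have to be found in the camera images.
- burnisher: bench edge burnisher bolted down: blue switch box (top 70 mm above the bench, x -55 to 105 mm, y +-65), behind it a grey motor lying along y (centre x=165, 72 mm diameter, top 86 mm high, y +-80) with a wooden spindle on to y=180; foot plate x -75 to 225, y +-85. Origin on the bench straight below the toggle's pivot; +x runs from the guard's lip to its hinge and motor, z up
- guard (a joint): hinge of the red guard, rad: 0 shut, 1.95 fully open (leaning back on its stop). Axis along the burnisher's y. About 70 g, no spring: let go below about 1.4 it falls shut by its own weight, above about 1.6 it falls back and rests open. The guard is a hollow cover 70 mm wide, 86 mm from hinge to front wall, top 51 mm above the box; walls 3 mm, down to 2 mm above the box, none at the back
- guard_hinge (a point): on the guard's hinge axis, middle of its width: burnisher's x=50 mm, y=0, 30 mm above the box top. A fixed block 88 mm wide stands behind it (x 52 to 62 mm), up to 34 mm above the box top. The point's axes turn with the guard
- guard_lip (a point): middle of the front edge of the guard's yellow lip: 50 mm wide, 26 mm long, 4 mm thick. Shut, it sticks out level from the top of the front wall to the burnisher's -x; the edge is 112 mm in -x of the hinge axis and 19 mm above it (49 mm above the box top, 7 mm beyond the box front), with free space beneath. The point's axes turn with the guard
- toggle (a joint): steel toggle, rad: 0 to 0.1 off (leaning 0.4 rad off upright to the burnisher's -x, towards the lip), 0.8 fully on (leaning 0.4 rad to +x, towards the guard's hinge). Stiff (about 2 N at its tip), stays where it is left, no spring
- toggle_tip (a point): centre of the ball (13 mm diameter) at the toggle's end, 34 mm from its pivot, which lies 4 mm above the box top at the burnisher's x=0, y=0; the stem is 8 mm thick. With the guard shut the toggle is wholly inside the guard, in both positions
- bottle: brown glass bottle with a white cap, 64 mm in diameter and 180 mm tall, standing loose at one side (either) of the burnisher; origin at the centre of its underside. Leave alone
- pot: turned light wooden pot, 64 mm in diameter and 55 mm tall, standing loose at the side away from the bottle; origin at the centre of its underside. Leave alone
- brush: glue brush with a wooden handle, about 200 mm long and 20 mm high, lying loose on the bench in front of the burnisher (on the lip's side), roughly across; origin under its middle, handle along its -x. Leave alone

How it is judged:
By the outcome, as a careful person would: the job done as asked, in the order asked, and still so for the second after the job is handed in, with the robot touching nothing.
It also fails if it takes over 56 s, if anything falls off the work surface, if the arm or the gripper's body presses on something with over 40 N, if the wrist force passes 120 N, or if a joint passes its speed limit or range.

ROBOT

A 6-joint arm with a two-finger parallel gripper is mounted at the origin on the work surface. World frame = base frame: x ahead of the robot, y to its left, z up, the work surface at z = 0. Lengths are in m, angles in rad, forces in N, time in s.
With the tool pointing down it reaches from about 0.375 to 0.975 m from the base axis. Payload 3.8 kg.
Tool frame: the origin (TCP) lies at the very end of the fingers, on their centre line; the grasp point (between the pads) lies ctrl.tcp_to_grasp behind it (ctrl.tcp_to_grasp is the distance from the TCP to the grasp point, in m); z points along the fingers, y is the line along which they close (so a half turn about z gives the same grasp; the last joint's range is limited). The gripper opens to 85 mm and grips with 20 to 120 N. Pads are 22 mm wide; open, the fingers measure 114 mm over their backs; the gripper's body (76 mm by 85 mm) begins 54 mm behind the grasp point. The pads swing forward as they close: fully open they stand 13 mm farther back than shut.
Start: joints at [-1.286, 0.264, 1.604, -0, 1.274, -0.037], TCP at [0.213, -0.64, 0.231] pointing down, gripper open.
Joint ranges: [-2.63, 2.63], [-0.94, 2.18], [0.31, 2.57], [-1.31, 4.45], [0, 2.66], [-2.55, 2.55]. Speed limits (rad/s): [2.57, 2.57, 3.14, 3.14, 3.14, 3.14].

INTERFACE

Orientations are given as [roll, pitch, yaw] about the fixed x, y, z axes, in that order (R = Rz(yaw) Ry(pitch) Rx(roll)).
In Python, from cell import ctrl gives the robot as it stands.
- The arm moves only by the shell command python3 -m handwheel 'ROWS' [OPENING] [FORCE]. ROWS is a JSON object of lists of equal length, an entry for each row: "xyz": the shift along the tool's x, y, z in m, a list of three; "rot": the turn, a rotation vector about the tool's x, y, z in degrees, a list of three. A call has 1 to 10 rows; each row shifts and turns the commanded pose from where the row before left it, along the tool's axes as they then stand; what a row does not reach is not made up. A row lasts 1/8 s, in which the tool goes at most 62.5 mm and 10.7 degrees, less where a joint would pass 70% of its speed; a pose out of reach is approached as far as the arm can. A call is refused whole if a number of a shift passes 0.0625 or a number of a turn 10.7, either way. A call with a gripper value outside its range is refused whole. OPENING is the opening, from -1 (shut) to 1 (fully open), so that 0 is half open, set as the call begins (- or left out, the last holds). The fingers move at their own pace and stop on an object; FORCE is the grip in N (left out, the last holds). Time passes only in rows, so rows that do not move let the fingers close. It gives the time, the measured TCP pose, the force, the opening and the grip force at its end, in the units of the state.
- ctrl.observe(): the state, without advancing time (a new reading comes with each control period).
- ctrl.get_image(name): name is "scene" or "top"; returns a dict with "pixels" (480x640x3 uint8, blue, green, red), "range_z" (480x640 float32, m along the optical axis (not along the pixel's ray), 0 where there is no reading), "fovy" (degrees; the focal length in pixels is half the picture's height over the tangent of half this angle, whatever the lens; pixels are square), "cx", "cy" (the principal point, pixels), "k1" (the pictures are not rectified: a ray, as slopes to the right and down, at radius r is drawn at 1 + k1 r^2 times it, then the intrinsics apply), "world_to_cam" (4x4, takes a point from world to camera coordinates). Camera axes: x right, y down, z forward; pixel columns grow to the right and rows downward; lengths in m; the calibration is good to about 2 mm. A picture is of the moment at which its call begins.
- ctrl.close_job(): hands the job in; it is judged then, once.
The state is a dict: "time_s": time; "joint_positions": joint angles; "dq": joint speeds; "joint_torque": joint torques, N m; "eef_pos": TCP position; "tcp_rot": TCP orientation; "force": force on the tool from outside, world axes, zero at the start; "ft_torque": the same for the moment, N m; "width": finger opening in m; "grip_force": force on a finger pad.
Only numpy, scipy, OpenCV 4.12 (cv2) and the standard library are available. Lean on these libraries where they do the work, as an engineer would, in place of code of your own. Each camera call takes 0.05 s, during which the arm holds its last target. There are 200 camera calls.

## Working session

There is one attempt and no reset: what is moved stays moved. The work goes in short steps, Python scripts to look and compute and a shell command to move; the robot and the scene stay as the last step left them, time stands still between calls to the robot, and variables do not carry over. Pictures are saved under pics/ and viewed, at most 10 in all, crops included, and the job is handed in when it is done.

```bash
mkdir -p pics
cat > h.py <<'E'
import numpy as np, cv2
from cell import ctrl
from scipy.spatial.transform import Rotation as R
def pts(im):
    h,w=im['range_z'].shape; f=h/2/np.tan(np.radians(im['fovy'])/2)
    u,v=np.meshgrid(np.arange(w),np.arange(h))
    x=(u-im['cx'])/f; y=(v-im['cy'])/f
    a,b=x.copy(),y.copy()
    for _ in range(8):
        s=1+im['k1']*(a*a+b*b); a,b=x/s,y/s
    z=im['range_z']; P=np.stack([a*z,b*z,z],-1)
    M=np.array(im['world_to_cam']); W=(P-M[:3,3])@M[:3,:3]
    W[z==0]=np.nan
    return W
E
python3 - <<'E'
from h import *
for n in('scene','top'):
    im=ctrl.get_image(n); cv2.imwrite(f'pics/{n}0.png',im['pixels'])
    W=pts(im); hsv=cv2.cvtColor(im['pixels'],cv2.COLOR_BGR2HSV)
    H,S,V=cv2.split(hsv)
    for c,m in dict(red=((H<8)|(H>172))&(S>150)&(V>60),yel=(H>20)&(H<35)&(S>140)&(V>80),blue=(H>95)&(H<130)&(S>100)).items():
        m=m&np.isfinite(W[...,0])
        p=W[m]; ys,xs=np.nonzero(m)
        if len(p)<5: print(n,c,len(p));continue
        print(n,c,len(p),'pix',xs.mean().round(),ys.mean().round(),'med',np.median(p,0).round(3),'lo',np.percentile(p,3,axis=0).round(3),'hi',np.percentile(p,97,axis=0).round(3))
        if c!='red':
            zt=np.percentile(p[:,2],80); q=p[abs(p[:,2]-zt)<.006][:,:2].astype(np.float32)
            print('  z',zt.round(4),'rect',cv2.minAreaRect(q))
print(ctrl.tcp_to_grasp,ctrl.observe())
E
```

```text
scene red 1681 pix 334.0 225.0 med [0.533 0.05  0.122] lo [0.491 0.003 0.077] hi [0.572 0.071 0.124]
scene yel 193 pix 350.0 205.0 med [0.474 0.038 0.123] lo [0.464 0.014 0.121] hi [0.485 0.061 0.125]
  z 0.1237 rect ((0.4744989275932312, 0.036710988730192184), (0.05081671103835106, 0.025188473984599113), 87.67952728271484)
scene blue 13753 pix 265.0 97.0 med [-0.477 -1.168 -0.081] lo [-0.861 -1.998 -0.446] hi [0.628 0.1   0.073]
  z 0.0531 rect ((0.03162747621536255, -0.5555180311203003), (1.7719227075576782, 0.20479179918766022), 48.66061019897461)
top red 2092 pix 278.0 233.0 med [0.541 0.044 0.12 ] lo [0.491 0.002 0.013] hi [0.892 0.607 0.123]
top yel 286 pix 329.0 284.0 med [0.475 0.035 0.121] lo [0.462 0.013 0.118] hi [0.486 0.059 0.124]
  z 0.122 rect ((0.47405949234962463, 0.03604711592197418), (0.04966098070144653, 0.02561289072036743), 88.94097900390625)
top blue 2917 pix 325.0 253.0 med [0.554 0.039 0.069] lo [ 0.468 -0.028  0.032] hi [0.625 0.098 0.073]
  z 0.0708 rect ((0.5484365820884705, 0.035243164747953415), (0.12948019802570343, 0.16054870188236237), 89.54186248779297)
0.0187 {'time_s': 0.1, 'joint_positions': array([-1.28592405e+00,  2.64638098e-01,  1.60526944e+00,  2.48836676e-05,
        1.27370027e+00, -3.69090595e-02]), 'dq': array([-0.00079151, -0.00111352, -0.00317994,  0.00149263,  0.0003006 ,
        0.00136678]), 'joint_torque': array([ 8.56126280e-04, -5.16707289e+01, -3.68590701e+01, -4.06557638e-05,
        6.42945495e-03, -6.17644014e-05]), 'eef_pos': array([ 0.21328412, -0.639707  ,  0.23009601]), 'tcp_rot': array([-3.13957975e+00, -9.81230619e-05,  3.21773928e-01]), 'force': array([-0.04779403, -0.00452919,  0.92739918]), 'ft_torque': array([ 0.01870753, -0.04307285,  0.05509944]), 'grip_force': 0.0, 'width': 0.08531748166808933}
```

View pics/top0.png

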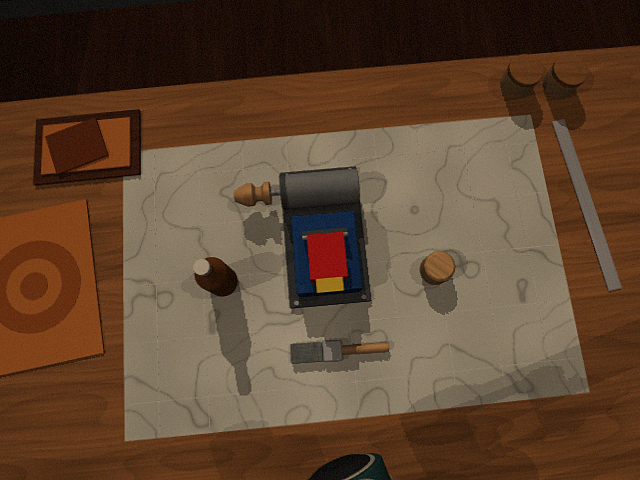

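View pics/scene0.png

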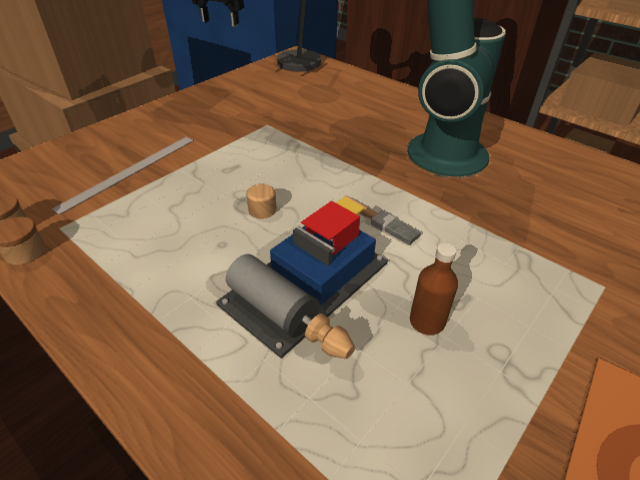

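The top view shows the guard (278,233), lip (329,284), bottle on the left at (215,277), pot at (438,267) and brush at (340,350). The scene view agrees. The burnisher origin is at about (0.523, 0.036), with yaw about -0.8°. I'll approach with closed fingers so they can hook under the lip.

```bash
python3 -m handwheel '{"xyz":[[0.032,-0.048,-0.003],[0.032,-0.048,-0.003],[0.032,-0.048,-0.003],[0.032,-0.048,-0.003],[0.032,-0.048,-0.003],[0.032,-0.048,-0.003],[0.032,-0.048,-0.003],[0.032,-0.048,-0.003],[0.032,-0.048,-0.003],[0.032,-0.048,-0.003]],"rot":[[0,0,0],[0,0,0],[0,0,0],[0,0,0],[0,0,0],[0,0,0],[0,0,0],[0,0,0],[0,0,0],[0,0,0]]}' -1
python3 -m handwheel '{"xyz":[[0.032,-0.048,-0.003],[0.032,-0.048,-0.003],[0,0,0],[0,0,0],[0,0,0],[0,0,0],[0,0,0],[0,0,0],[0,0,0],[0,0,0]],"rot":[[0,0,0],[0,0,0],[0,0,9.6],[0,0,9.6],[0,10,0],[0,10,0],[0,10,0],[0,10,0],[0,10,0],[0,10,0]]}'
```

```text
time_s: 1.35
eef_pos: [0.3651, -0.082, 0.2612]
tcp_rot: [3.141, -0.001, 0.321]
force: [0.9, 0.5, 0.4]
width: 0.0001
grip_force: 0.0
time_s: 2.6
eef_pos: [0.435, 0.0385, 0.327]
tcp_rot: [3.131, -0.985, -0.015]
force: [0.5, -0.4, -0.1]
width: -0.0003
grip_force: 0.0
```

```bash
python3 -m handwheel '{"xyz":[[-0.039,0.0005,0.025],[-0.039,0.0005,0.025],[-0.039,0.0005,0.025],[-0.039,0.0005,0.025],[-0.039,0.0005,0.025],[0,0,0]],"rot":[[0,0,0],[0,0,0],[0,0,0],[0,0,0],[0,0,0],[0,0,0]]}'
python3 - <<'E'
from h import *
print(ctrl.observe()['joint_positions'])
E
```

```text
time_s: 3.35
eef_pos: [0.5082, 0.0628, 0.1885]
tcp_rot: [3.104, -0.853, -0.016]
force: [-0.7, -1.1, -0.1]
width: 0.0004
grip_force: 0.0
[ 0.21814201 -0.45563266  2.57089232 -0.84446016  0.28702469  2.55140189]
```

```bash
python3 -m handwheel '{"xyz":[[0.021,0.013,-0.052],[0.021,0.013,-0.052],[0,0,0],[0,0,0],[0,0,0],[0,0,0]],"rot":[[0,0,0],[0,0,0],[0,-8,0],[0,-8,0],[0,0,0],[0,0,0]]}'
python3 - <<'E'
from h import *
print(ctrl.observe()['joint_positions'])
E
```

```text
time_s: 4.1
eef_pos: [0.4641, 0.0416, 0.2788]
tcp_rot: [3.109, -0.583, -0.037]
force: [0.9, -0.7, -1.7]
width: 0.0003
grip_force: 0.0
[ 0.12680138 -0.56888211  2.34039184 -0.16962877  0.80493159  1.82673949]
```

```bash
python3 -m handwheel '{"xyz":[[-0.032,0.001,0.033],[-0.032,0.001,0.033],[-0.032,0.001,0.033],[-0.032,0.001,0.033],[0,0,0],[0,0,0]],"rot":[[0,0,0],[0,0,0],[0,0,0],[0,0,0],[0,0,0],[0,0,0]]}'
python3 - <<'E'
from h import *
print(ctrl.observe()['joint_positions'])
E
```

```text
time_s: 4.85
eef_pos: [0.447, 0.0382, 0.109]
tcp_rot: [3.104, -0.564, -0.036]
force: [0.1, 0.7, 0.5]
width: 0.0
grip_force: 0.0
[ 0.12445146 -0.40090632  2.57103972 -0.29411893  0.43467383  1.97509186]
```

```bash
python3 -m handwheel '{"xyz":[[0,0,0.006],[0,0,0.006],[0.003,0,0.002],[0.004,0,0.002],[0,0,0]],"rot":[[0,0,0],[0,0,0],[0,0,0],[0,0,0],[0,0,0]]}'
python3 - <<'E'
from h import *
print(ctrl.observe()['joint_positions'])
im=ctrl.get_image('scene'); cv2.imwrite('pics/s1.png',cv2.resize(im['pixels'][120:330,220:480],None,fx=3,fy=2.8))
E
```

```text
time_s: 5.48
eef_pos: [0.4619, 0.0368, 0.0989]
tcp_rot: [3.104, -0.563, -0.036]
force: [-1.7, -0.9, 0.4]
width: -0.0001
grip_force: 0.5
[ 0.11352002 -0.33729108  2.55482683 -0.31419459  0.38794382  1.98997834]
```

View pics/s1.png

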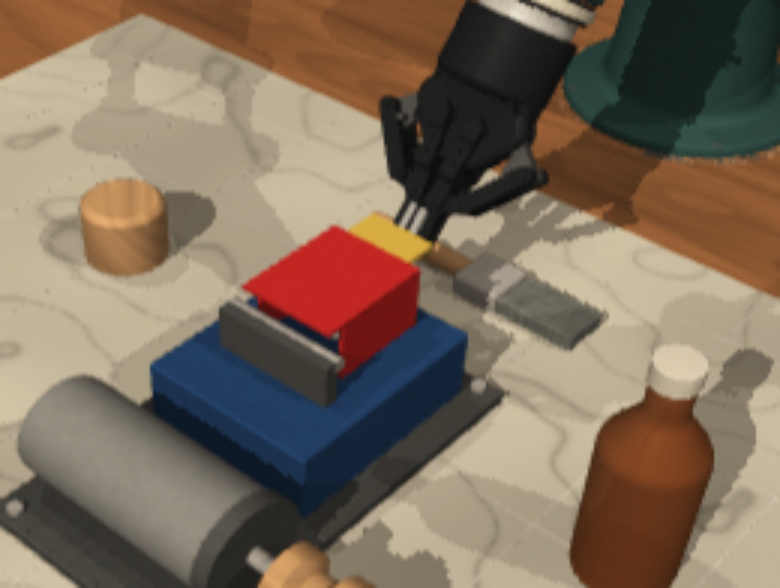

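```bash
python3 -m handwheel '{"xyz":[[0.008,0,-0.009],[0.008,0,-0.009],[0.011,0,-0.007],[0.011,0,-0.006],[0.012,0,-0.005],[0,0,0]],"rot":[[0,0,0],[0,0,0],[0,0,0],[0,0,0],[0,0,0],[0,0,0]]}'
python3 - <<'E'
from h import *
im=ctrl.get_image('scene'); cv2.imwrite('pics/s2.png',cv2.resize(im['pixels'][80:330,220:480],None,fx=2.4,fy=2.4))
E
```

```text
time_s: 6.28
eef_pos: [0.4869, 0.0377, 0.1585]
tcp_rot: [3.105, -0.568, -0.036]
force: [-1.2, 0.1, -0.9]
width: 0.0001
grip_force: 0.1
```

View pics/s2.png

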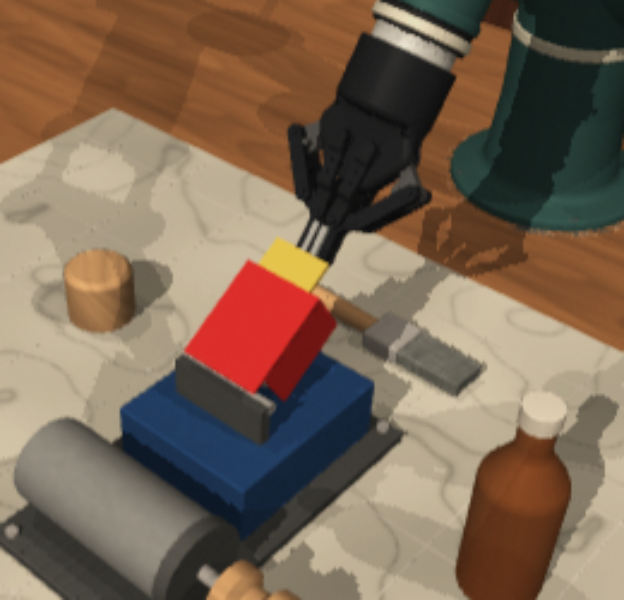

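```bash
python3 -m handwheel '{"xyz":[[0.012,0,-0.002],[0.012,0,-0.002],[0.012,0,-0.001],[0.012,0,0],[0.003,0,0],[0.011,0,0.002],[0.011,0,0.002],[0.011,0,0.002],[0,0,0]],"rot":[[0,0,0],[0,0,0],[0,0,0],[0,0,0],[0,-9,0],[0,0,0],[0,0,0],[0,-5,0],[0,0,0]]}'
python3 - <<'E'
from h import *
im=ctrl.get_image('scene'); cv2.imwrite('pics/s3.png',cv2.resize(im['pixels'][50:330,220:480],None,fx=2.1,fy=2.1))
E
```

```text
time_s: 7.45
eef_pos: [0.56, 0.0345, 0.1961]
tcp_rot: [3.108, -0.323, -0.046]
force: [-0.2, 0.4, -0.0]
width: 0.0002
grip_force: 0.0
```

View pics/s3.png

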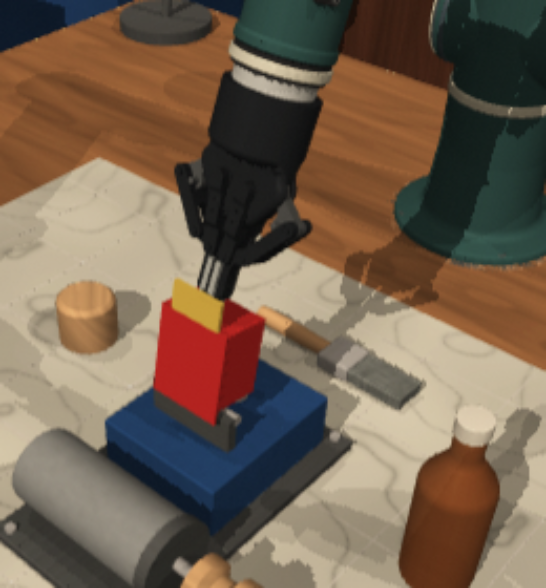

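```bash
python3 -m handwheel '{"xyz":[[0.0095,0,0.003],[0.0095,0,0.003],[0.0095,0,0.003],[0.0095,0,0.003],[0,0,0],[0,0,-0.04],[0,0,-0.04],[0,0,0],[0,0,0]],"rot":[[0,0,0],[0,0,0],[0,0,0],[0,0,0],[0,0,0],[0,0,0],[0,0,0],[0,0,0],[0,0,0]]}'
python3 - <<'E'
from h import *
im=ctrl.get_image('scene'); cv2.imwrite('pics/s4.png',cv2.resize(im['pixels'][50:330,220:480],None,fx=2.1,fy=2.1))
im=ctrl.get_image('top');W=pts(im)
H,S,V=cv2.split(cv2.cvtColor(im['pixels'],cv2.COLOR_BGR2HSV))
p=W[(H>20)&(H<35)&(S>140)&(V>80)]; print(len(p),np.nanmedian(p,0))
E
```

```text
time_s: 8.62
eef_pos: [0.5725, 0.0363, 0.2715]
tcp_rot: [3.108, -0.32, -0.045]
force: [-0.6, 0.2, -1.1]
width: 0.0001
grip_force: 0.0
0 [nan nan nan]
  return np.nanmean(a, axis, out=out, keepdims=keepdims)
```

View pics/s4.png

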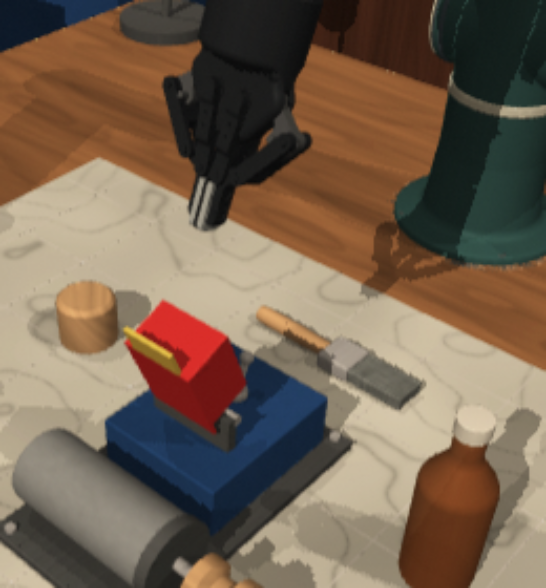

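The guard is open, with the yellow lip at (150,350) leaning back and the toggle visible at (240,360). Next I'll lower the tip in front of the toggle.

```bash
python3 -m handwheel '{"xyz":[[-0.044,0,-0.015],[-0.044,0,-0.015],[-0.014,0,0.042],[-0.014,0,0.042],[-0.014,0,0.042],[-0.014,0,0.042],[0,0,0],[0,0,0]],"rot":[[0,0,0],[0,0,0],[0,0,0],[0,0,0],[0,0,0],[0,0,0],[0,0,0],[0,0,0]]}'
python3 - <<'E'
from h import *
im=ctrl.get_image('scene'); cv2.imwrite('pics/s5.png',cv2.resize(im['pixels'][140:290,270:430],None,fx=4,fy=4))
E
```

```text
time_s: 9.72
eef_pos: [0.4802, 0.0359, 0.0965]
tcp_rot: [3.108, -0.321, -0.045]
force: [0.3, 0.8, 0.9]
width: -0.0001
grip_force: 0.0
```

View pics/s5.png

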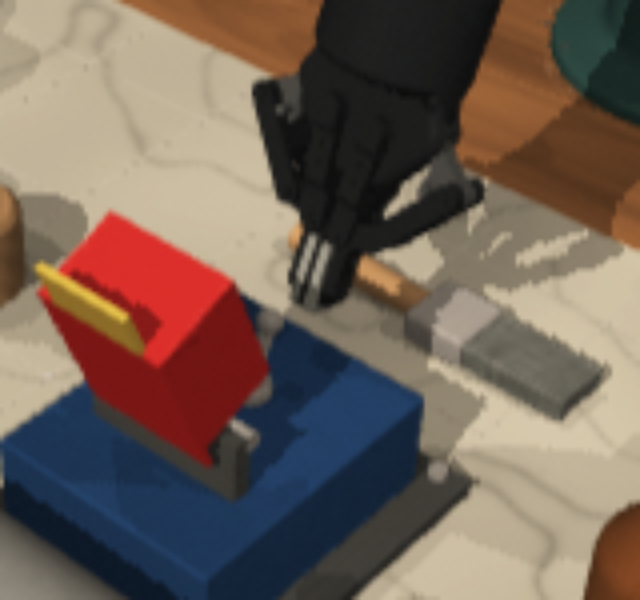

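The toggle at (268,330) stands clear of the finger tips at (320,285), so I push now.

```bash
python3 -m handwheel '{"xyz":[[0.006,0,0.002],[0.006,0,0.002],[0.006,0,0.002],[0.006,0,0.002],[0.005,0,0.0015],[0.005,0,0.0015],[0,0,0]],"rot":[[0,0,0],[0,0,0],[0,0,0],[0,0,0],[0,0,0],[0,0,0],[0,0,0]]}'
python3 -m handwheel '{"xyz":[[0.003,0,0.001],[0.002,0,0.0007],[0,0,0]],"rot":[[0,0,0],[0,0,0],[0,0,0]]}'
```

```text
time_s: 10.65
eef_pos: [0.5159, 0.0339, 0.0961]
tcp_rot: [3.108, -0.321, -0.045]
force: [-0.3, -0.7, -0.2]
width: -0.0
grip_force: 0.2
time_s: 11.02
eef_pos: [0.5204, 0.0336, 0.0957]
tcp_rot: [3.108, -0.32, -0.045]
force: [-1.6, 0.7, -0.9]
width: 0.0002
grip_force: 1.0
```

```bash
python3 -m handwheel '{"xyz":[[0.002,0,0.0007],[0.002,0,0.0007],[0,0,0]],"rot":[[0,0,0],[0,0,0],[0,0,0]]}'; python3 -m handwheel '{"xyz":[[0.002,0,0.0007],[0,0,0]],"rot":[[0,0,0],[0,0,0]]}'
```

```text
time_s: 11.4
eef_pos: [0.523, 0.0334, 0.0952]
tcp_rot: [3.108, -0.316, -0.046]
force: [-10.2, 1.3, 4.8]
width: -0.0002
grip_force: 5.3
time_s: 11.65
eef_pos: [0.5234, 0.0334, 0.0948]
tcp_rot: [3.108, -0.313, -0.046]
force: [-18.1, 1.9, 12.0]
width: 0.0
grip_force: 10.4
```

```bash
python3 -m handwheel '{"xyz":[[-0.015,0,-0.005],[-0.025,0,-0.008],[0.014,0,-0.042],[0.014,0,-0.042],[0.014,0,-0.042],[0.014,0,-0.042],[0.007,0,-0.02],[0,0,0]],"rot":[[0,0,0],[0,0,0],[0,0,0],[0,0,0],[0,0,0],[0,-6,0],[0,-6,0],[0,-6,0]]}'
python3 - <<'E'
from h import *
im=ctrl.get_image('scene'); cv2.imwrite('pics/s6.png',cv2.resize(im['pixels'][140:290,270:430],None,fx=4,fy=4))
E
```

```text
time_s: 12.65
eef_pos: [0.4908, 0.0417, 0.2982]
tcp_rot: [3.11, -0.013, -0.056]
force: [0.6, -0.1, 0.2]
width: 0.0
grip_force: 0.0
```

View pics/s6.png

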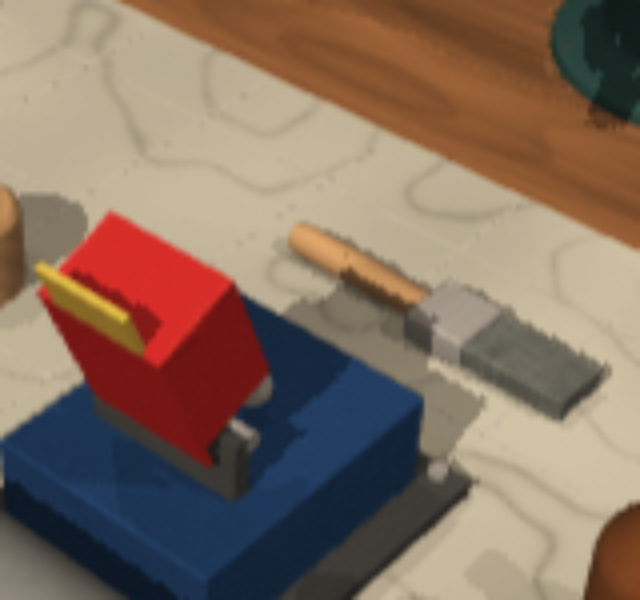

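```bash
python3 -m handwheel '{"xyz":[[0.0475,-0.001,0],[0.0475,-0.001,0],[0.0475,-0.001,0],[0.0475,-0.001,0],[0,0,0],[0,0,0.044],[0,0,0.044],[0,0,0.044],[0,0,0]],"rot":[[0,0,0],[0,0,0],[0,0,0],[0,0,0],[0,0,0],[0,0,0],[0,0,0],[0,0,0],[0,0,0]]}'
```

```text
time_s: 13.82
eef_pos: [0.6742, 0.0308, 0.1583]
tcp_rot: [3.109, 0.002, -0.056]
force: [0.6, 0.9, -1.2]
width: -0.0002
grip_force: 0.0
```

```bash
python3 -m handwheel '{"xyz":[[-0.015,0,0],[-0.015,0,0],[-0.012,0,0],[-0.012,0,0],[-0.012,0,0],[-0.012,0,0],[-0.01,0,0],[-0.01,0,0],[0,0,0]],"rot":[[0,0,0],[0,0,0],[0,0,0],[0,0,0],[0,0,0],[0,0,0],[0,0,0],[0,0,0],[0,0,0]]}'
python3 - <<'E'
from h import *
im=ctrl.get_image('scene'); cv2.imwrite('pics/s7.png',cv2.resize(im['pixels'][50:330,220:480],None,fx=2.1,fy=2.1))
E
```

```text
time_s: 14.95
eef_pos: [0.5792, 0.0365, 0.1619]
tcp_rot: [3.11, -0.005, -0.055]
force: [-0.7, -0.9, -0.3]
width: -0.0
grip_force: 0.0
```

View pics/s7.png

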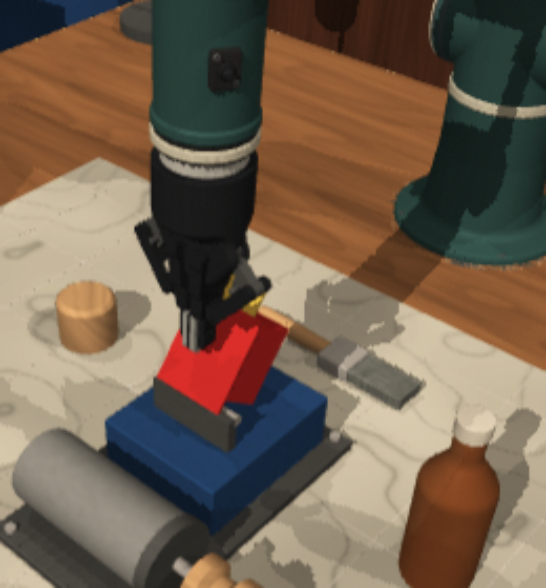

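The guard has tipped past its balance point and is falling shut. I'll retreat straight up and check.

```bash
python3 -m handwheel '{"xyz":[[0,0,0],[0,0,0],[0,0,-0.05],[0,0,-0.05],[0,0,-0.05],[0,0,0],[0,0,0],[0,0,0]],"rot":[[0,0,0],[0,0,0],[0,0,0],[0,0,0],[0,0,0],[0,0,0],[0,0,0],[0,0,0]]}'
python3 - <<'E'
from h import *
im=ctrl.get_image('scene'); cv2.imwrite('pics/s8.png',cv2.resize(im['pixels'][50:330,220:480],None,fx=2.1,fy=2.1))
W=pts(im)
H,S,V=cv2.split(cv2.cvtColor(im['pixels'],cv2.COLOR_BGR2HSV))
p=W[(H>20)&(H<35)&(S>140)&(V>80)]; print(len(p),np.nanmedian(p,0))
E
```

```text
time_s: 16.0
eef_pos: [0.579, 0.0411, 0.3097]
tcp_rot: [3.109, -0.002, -0.056]
force: [-0.5, -0.7, -0.5]
width: 0.0002
grip_force: 0.0
193 [0.47477204 0.03770165 0.12291709]
```

View pics/s8.png

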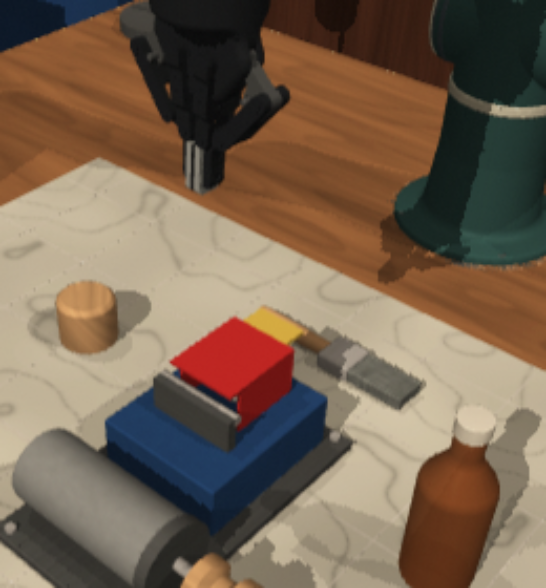

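The guard is shut. The lip, at (275,325) in the picture, is back at its original height, and the bottle, pot and brush haven't moved.

```bash
python3 -c "
from cell import ctrl
print(ctrl.close_job())"
```

```text
the job is handed in; nothing more can be done
None
```

The burnisher's toggle was pushed over to its hard stop towards the hinge and the guard is shut over it again; the bottle, pot and brush were not touched, and the job was handed in at about 16 s with no verdict shown.

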